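Set a strut's top ring to the long mark and lock it

ROBOT

A 6-joint arm with a two-finger parallel gripper is mounted at the origin on the work surface. World frame = base frame: x ahead of the robot, y to its left, z up, the work surface at z = 0. Lengths are in m, angles in rad, forces in N, time in s.
With the tool pointing down it reaches from about 0.275 to 0.725 m from the base axis. Payload 15.9 kg.
Tool frame: the origin (TCP) lies midway between the tips of the shut fingers; the grasp point (between the pads) lies 19 mm behind it; z points along the fingers, x is the direction in which the jaws open and shut, and the axes are right-handed (so a half turn about z gives the same grasp; the last joint's range is limited). The gripper opens to 85 mm and grips with 20 to 120 N. Pads are 22 mm wide; open, the fingers measure 114 mm over their backs; the gripper's body (76 mm by 85 mm) begins 54 mm behind the grasp point. The pads swing forward as they close: fully open they stand 13 mm farther back than shut.
Start: joints at [-1.325, 0.213, -0.034, 1.323, 0, 1.571], TCP at [0.122, -0.485, 0.231] pointing down, gripper open.
Joint ranges: [-2.98, 2.98], [-0.74, 1.72], [-1.14, 1.35], [-2.1, 2.04], [-1.57, 1.44], [-3.14, 3.14]. Speed limits (rad/s): [1.89, 1.89, 2.39, 2.57, 3.14, 3.14].

INTERFACE

Orientations are given as [roll, pitch, yaw] about the fixed x, y, z axes, in that order (R = Rz(yaw) Ry(pitch) Rx(roll)).
In Python, from rig import ctrl gives the robot as it stands.
- The arm moves only by the shell command python3 -m creep 'ROWS' [FORCE]. ROWS is JSON, a list of rows, each a list of 3 entries, a list of its own where there are three numbers: the shift along the tool's x, y, z in m, then the turn about the tool's z in rad, then the finger opening in m, from 0 to 0.0854. In form: [[[x, y, z], twist, claw], ...]. A call has 1 to 10 rows; each row shifts and turns the commanded pose from where the row before left it, along the tool's axes as they then stand; what a row does not reach is not made up. A row lasts 1/10 s, in which the tool goes at most 50 mm and 8.59 degrees, less where a joint would pass 70% of its speed; a pose out of reach is approached as far as the arm can. A call with a gripper value outside its range is refused whole. The fingers move at their own pace and stop on an object; FORCE is the grip in N (left out, the last holds). Time passes only in rows, so rows that do not move let the fingers close. It gives the time, the measured TCP pose, the force and the opening at its end, in the units of the state.
- ctrl.get_obs(): the state, without advancing time (a new reading comes with each control period).
- ctrl.snapshot(name): name is "scene" or "top"; returns the picture (400x640x3 uint8, blue, green, red); there is no depth.
- ctrl.calibration(name): a dict with "K" (3x3 intrinsics, pixels), "R" (3x3) and "t" (3): a world point X has camera coordinates R X + t. Camera axes: x right, y down, z forward; pixel columns grow to the right and rows downward; lengths in m; the calibration is good to about 2 mm. A picture is of the moment at which its call begins. calibration takes no time and is no camera call.
- ctrl.finish_job(): hands the job in, once; it reports no verdict.
Trained networks look in the newest picture that a camera, given by its name, has taken for a name from the list of things; names that differ only in an ending like _2 or _b are one class to them, and where a whole thing is asked for, a point or a joint stands for the part that bears it (a point fixed in the world has none). Each returns a list of dicts, best first, with "p" (0 to 1); they miss things now and then, are a little off and sometimes report something else, mostly with a low value. They report only what shows in the picture. A call takes as long as a camera call.
- ctrl.find_in(camera, name): "rect" ([left, top, width, height] in pixels, round what is visible of it).
- ctrl.trace(camera, name): "pixels" (400x640 bool, what is visible of it) and "rect" ([left, top, width, height] in pixels, round what is visible of it).
The state is a dict: "clock": time; "qpos": joint angles; "qd": joint speeds; "effort": joint torques, N m; "eef_pos": TCP position; "ee_rot": TCP orientation; "contact_force": force on the tool from outside, world axes, zero at the start; "ft_torque": the same for the moment, N m; "width": finger opening in m.
Only numpy, scipy, OpenCV 4.12 (cv2) and the standard library are available. Lean on these libraries where they do the work, as an engineer would, in place of code of your own. Each camera call takes 0.05 s, during which the arm holds its last target.

TASK

Push the lever on top of the strut around until it lines up with the one long mark on the round scale, then press the locking plunger beside the scale fully down, with the lever still on the mark. Push the lever with the fingertips or the outside of the fingers, without pinching it, and leave the can, collar, socket and spanner where they are.

Things in the scene. Friction and masses are not known exactly. Their poses are not given: they have to be found in the camera images.
- axis (a point): Point on the vertical axis of a short strut (blue coil spring) in a fixed bench stand with 170 mm square base; ring and lever turn about this axis. It is the centre of the top of the 28 mm steel stud, 190 mm above the bench, the highest part on the axis. z up; x is the stand's zero direction (the lever's direction at joint 0). Place and heading vary.
- mark (a point): Outer end of the long mark, 98 mm from the axis, 162 mm above the bench; x points radially outward along the mark. The scale is a fixed flat aluminium disc, 170 mm across, top at 162 mm, at a varying angle. It has 16 short black marks (12 mm) 8 degrees apart, eight each side of one long black mark (48 by 4 mm) that runs onto a small tab over the rim.
- paddle (a point): Centre of the upright paddle on the lever's end, 126 mm from the axis, 178 mm above the bench; x points radially outward. 36 mm long radially, from 160 to 196 mm high, 18 mm thick over the rubber pads on its two sides (touching two opposite sides at once is a pinch), free space below. A 6 mm wide arm joins it over the scale to a dark ring 92 mm across, top at 180 mm.
- lever (a joint): Angle of the lever about the strut's axis, rad, anticlockwise seen from above, 0 along the x of point axis, stops at -1.3 and 1.3. It starts at -1.15 to -0.75; the long mark lies at -0.15 to 0.65. Stiff with friction: about 2 to 3 N at the paddle moves it, and it stays where it is left.
- plunger_top (a point): Centre of the top of the locking plunger, a plain upright steel pin 22 mm across in a 32 mm wide steel sleeve whose top is 175 mm above the bench. It stands beside the scale, 105 mm from the axis, at 130 degrees anticlockwise from the stand's zero direction. Top at 190 mm when up, 180 mm when fully down.
- plunger (a joint): How far the plunger is pressed, m: 0 up, 0.010 fully down against its stop. About 4 to 5 N moves it straight down; no spring, it stays down. It does not move the ring.
- spray: Bystander: loose spray can, 56 mm across, 145 mm tall, standing on the bench; origin at its underside.
- collar: Bystander: loose steel collar, 60 mm across, 22 mm high, lying on the bench; origin at its underside.
- socket: Bystander: loose steel socket, 28 mm across, 45 mm tall, standing on the bench; origin at its underside.
- spanner: Bystander: loose spanner lying on the bench; origin at its underside, near its middle.

How it is judged:
By the outcome, as a careful person would: the job done as asked, in the order asked, and still so for the second after the job is handed in, with the robot touching nothing.
It also fails if it takes over 51 s, if anything falls off the work surface, if the arm or the gripper's body presses on something with over 40 N, if the wrist force passes 120 N, or if a joint passes its speed limit or range.

## Working session

There is one attempt and no reset: what is moved stays moved. The work goes in short steps, Python scripts to look and compute and a shell command to move; the robot and the scene stay as the last step left them, time stands still between calls to the robot, and variables do not carry over. Pictures are saved under pics/ and viewed, and the job is handed in when it is done.

```bash
mkdir -p pics; ls
python3 - <<'E'
from rig import ctrl
import cv2,numpy as np
np.set_printoptions(precision=4,suppress=True)
o=ctrl.get_obs(); print(o)
for c in ("scene","top"):
    im=ctrl.snapshot(c); cv2.imwrite(f"pics/{c}0.png",im)
    k=ctrl.calibration(c); print(c,k)
    for n in ("axis","mark","paddle","plunger_top","spray"):
        r=ctrl.find_in(c,n); print(n,r[:3])
E
```

```text
pics
{'clock': 0.0, 'qpos': array([-1.325 ,  0.2133, -0.0351,  1.3235, -0.    ,  1.5708]), 'qd': array([ 0.0002,  0.0005, -0.0005,  0.002 ,  0.0009, -0.0004]), 'effort': array([  0.005 , -68.6168,  48.7109,   0.0177,   0.0002,   0.    ]), 'eef_pos': array([ 0.1216, -0.4846,  0.2308]), 'ee_rot': array([ 3.1416,  0.0011, -1.325 ]), 'contact_force': array([-0.4986, -0.0598,  0.0533]), 'ft_torque': array([-0.0556,  0.0114,  0.0182]), 'width': 0.08536117731602122}
scene {'K': array([[399.6582,   0.    , 319.3206],
       [  0.    , 399.6582, 197.2485],
       [  0.    ,   0.    ,   1.    ]]), 'R': array([[ 0.4454,  0.8952,  0.0163],
       [ 0.6487, -0.3101, -0.695 ],
       [-0.6171,  0.3201, -0.7188]]), 't': array([-0.3283, -0.2657,  1.1874])}
axis [{'rect': [191.4, 140.0, 116.8, 153.1], 'p': 0.95}]
mark [{'rect': [201.9, 157.4, 95.3, 64.6], 'p': 0.69}]
paddle [{'rect': [192.0, 162.7, 82.3, 84.1], 'p': 0.71}]
plunger_top []
spray [{'rect': [307.9, 143.3, 26.3, 63.7], 'p': 0.89}]
top {'K': array([[396.3811,   0.    , 321.4629],
       [  0.    , 396.3811, 196.2888],
       [  0.    ,   0.    ,   1.    ]]), 'R': array([[-0.0274, -0.9996,  0.0015],
       [-0.9988,  0.0273, -0.0415],
       [ 0.0414, -0.0027, -0.9991]]), 't': array([0.1013, 0.5745, 0.9481])}
axis [{'rect': [338.1, 168.6, 111.8, 94.1], 'p': 0.73}]
mark [{'rect': [352.6, 251.0, 13.2, 13.2], 'p': 0.69}, {'rect': [349.2, 167.6, 81.7, 90.7], 'p': 0.58}]
paddle [{'rect': [364.6, 166.6, 84.7, 75.3], 'p': 0.88}]
plunger_top [{'rect': [355.1, 250.5, 10.2, 15.6], 'p': 0.56}]
spray [{'rect': [287.4, 226.1, 26.0, 31.4], 'p': 0.6}]
```

Run:
```python
import cv2
a=cv2.imread("pics/top0.png");b=cv2.imread("pics/scene0.png")
cv2.imwrite("pics/top0c.png",cv2.resize(a[140:290,280:480],None,fx=4,fy=4,interpolation=cv2.INTER_CUBIC))
cv2.imwrite("pics/scene0c.png",cv2.resize(b[120:300,160:360],None,fx=3,fy=3,interpolation=cv2.INTER_CUBIC))
```

```text
(no output)
```

View pics/top0.png

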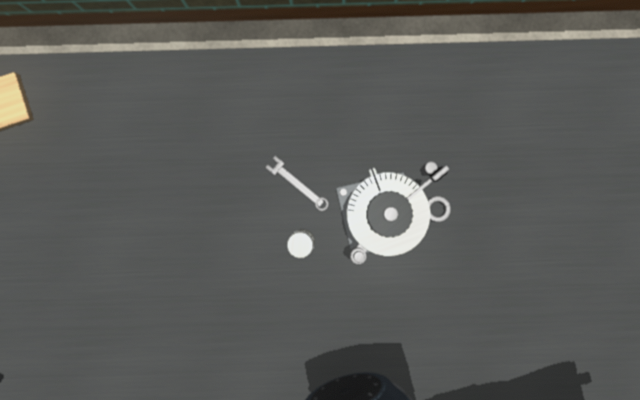

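View pics/top0c.png

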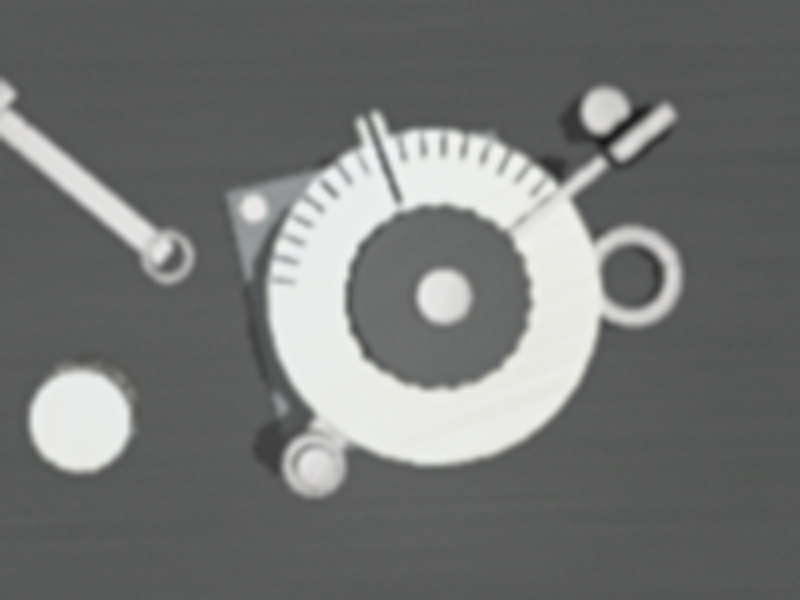

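View pics/scene0c.png

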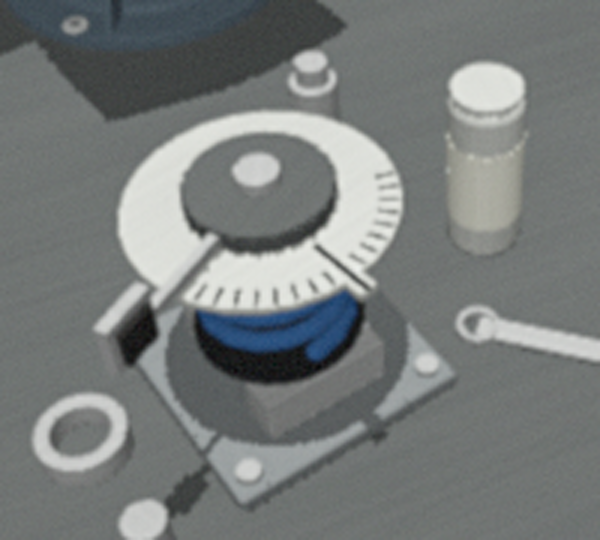

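View pics/scene0.png

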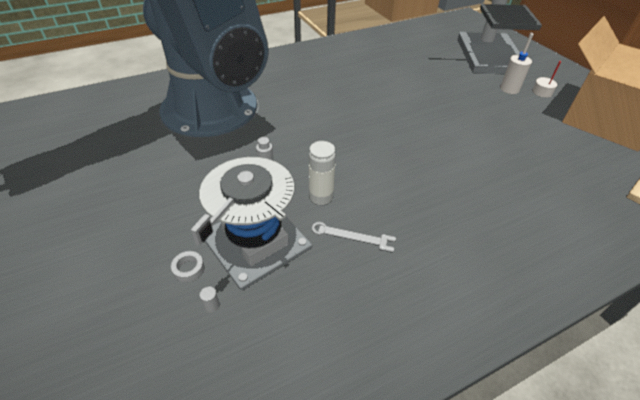

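```bash
cat > h.py <<'E'
import numpy as np,cv2
from rig import ctrl
np.set_printoptions(precision=4,suppress=True)
def ray(cam,uv,z):
    k=ctrl.calibration(cam);K,R,t=k['K'],k['R'],k['t']
    d=R.T@np.linalg.inv(K)@np.array([uv[0],uv[1],1.]);c=-R.T@t
    return (c+d*(z-c[2])/d[2])
def proj(cam,X):
    k=ctrl.calibration(cam);p=k['K']@(k['R']@np.asarray(X)+k['t']);return p[:2]/p[2]
E
python3 - <<'E'
from h import *
T=lambda x,y:((x+.5)/4-.5+280,(y+.5)/4-.5+140)
S=lambda x,y:((x+.5)/3-.5+160,(y+.5)/3-.5+120)
A=ray('top',T(443,297),.19);A2=ray('scene',S(256,169),.19);print("axis",A,A2)
# ellipse of disc
for cam,f in (('top','pics/top0.png'),):
    im=cv2.imread(f)
def pol(n,P,c=A):
    d=P-c;print(n,P,'r %.4f ang %.2f'%(np.hypot(*d[:2]),np.degrees(np.arctan2(d[1],d[0]))))
pol('mark out',ray('top',T(371,115),.162)); pol('mark mid',ray('top',T(386,160),.162));pol('mark in',ray('top',T(400,203),.162))
pol('paddle',ray('top',T(643,133),.196)); pol('arm inner',ray('top',T(515,228),.178)); pol('arm',ray('top',T(585,173),.178))
pol('plunger',ray('top',T(314,463),.19))
pol('plunger s',ray('scene',S(311,62),.19),A2)
pol('mark out s',ray('scene',S(371,290),.162),A2);pol('mark in s',ray('scene',S(318,247),.162),A2)
pol('disc c',ray('top',T(434,297),.162))
E
```

```text
axis [ 0.5313 -0.0486  0.19  ] [ 0.5321 -0.0484  0.19  ]
mark out [ 0.6252 -0.0199  0.162 ] r 0.0982 ang 17.03
mark mid [ 0.6019 -0.0268  0.162 ] r 0.0739 ang 17.19
mark in [ 0.5797 -0.0332  0.162 ] r 0.0508 ang 17.68
paddle [ 0.609  -0.1485  0.196 ] r 0.1265 ang -52.11
arm inner [ 0.5647 -0.088   0.178 ] r 0.0516 ang -49.66
arm [ 0.5914 -0.1241  0.178 ] r 0.0964 ang -51.49
plunger [0.4518 0.0174 0.19  ] r 0.1033 ang 140.29
plunger s [0.4506 0.0173 0.19  ] r 0.1047 ang 141.17
mark out s [ 0.6256 -0.0159  0.162 ] r 0.0990 ang 19.15
mark in s [ 0.5813 -0.0308  0.162 ] r 0.0522 ang 19.64
disc c [ 0.5312 -0.049   0.162 ] r 0.0003 ang -105.76
```

```bash
cat >> h.py <<'E'
def unwrap(cam,im,c,r0,r1,z,a0,a1,da=0.1,nr=20):
    a=np.radians(np.arange(a0,a1,da)); r=np.linspace(r0,r1,nr)
    X=np.stack([c[0]+np.outer(r,np.cos(a)),c[1]+np.outer(r,np.sin(a)),np.full((nr,len(a)),z)],-1)
    k=ctrl.calibration(cam);p=(X@k['R'].T+k['t'])@k['K'].T
    uv=(p[...,:2]/p[...,2:]).astype(np.float32)
    g=cv2.cvtColor(im,cv2.COLOR_BGR2GRAY)
    return np.degrees(a),cv2.remap(g,uv[...,0],uv[...,1],cv2.INTER_CUBIC).astype(float)
E
python3 - <<'E'
from h import *
from scipy.signal import find_peaks
for cam in ('top','scene'):
    im=cv2.imread(f'pics/{cam}0.png')
    # disc centre: fit by ring/disc circle: optimise centre by edge of bright disc
    from scipy.optimize import minimize
    def cost(c):
        a,U=unwrap(cam,im,c,.08,.09,.162,185,345 if cam=='top' else 270,1,41) if cam=='top' else unwrap(cam,im,c,.08,.09,.162,150,280,1,41)
        e=U.mean(0); return np.var(e)
    c=ray(cam,((443.5)/4-.5+280,(297.5)/4-.5+140),.19) if cam=='top' else ray(cam,(256.5/3-.5+160,169.5/3-.5+120),.19)
    for cc in (c,):
        print(cam,cc)
        a,U=unwrap(cam,im,cc,.075,.083,.162,-60,100)
        v=-U.mean(0); pk,_=find_peaks(v,prominence=6,distance=40); print('short',a[pk], v[pk].round())
        for r0,r1 in((.05,.06),(.06,.07),(.085,.097)):
            a,U=unwrap(cam,im,cc,r0,r1,.162,5,30);v=-U.mean(0);w=v-np.percentile(v,60);w[w<0]=0
            m=a[np.argmax(v)];s=abs(a-m)<3;print(r0,m,(a[s]*w[s]).sum()/w[s].sum())
E
```

```text
top [ 0.5313 -0.0486  0.19  ]
short [-51.  -45.3 -37.5 -29.6 -21.6 -13.6  -5.6   2.2  10.2  18.2  26.   34.1
  42.3  50.3  58.3  66.1  74.1  82.3] [-195. -181. -172. -168. -172. -166. -164. -176. -174. -120. -190. -170.
 -159. -169. -177. -181. -176. -188.]
0.05 18.09999999999995 18.081851362193014
0.06 18.199999999999953 18.156703869668416
0.085 10.79999999999998 10.274691698877213
scene [ 0.5321 -0.0484  0.19  ]
short [-55.1 -46.  -38.  -29.7 -21.5 -13.7  -5.4   2.8  10.8  19.   27.1  35.
  43.2  51.4  59.3  67.1  75.3  83.5] [-100. -158. -158. -157. -165. -148. -164. -148. -161.  -92. -172. -167.
 -164. -169. -162. -180. -171. -170.]
0.05 19.19999999999995 19.2033657795301
0.06 19.09999999999995 19.156629009738463
0.085 11.299999999999978 10.493933335661383
```

```bash
python3 -m creep '[[[-0.005,-0.013,0],0,0],[[-0.01,-0.026,0],0,0],[[-0.01,-0.026,0],0,0],[[-0.01,-0.026,0],0,0],[[-0.01,-0.026,0],0,0],[[-0.01,-0.026,0],0,0],[[-0.01,-0.026,0],0,0],[[-0.01,-0.026,0],0,0],[[-0.01,-0.026,0],0,0],[[-0.01,-0.026,0],0,0]]' 20; python3 -m creep '[[[-0.01,-0.026,0],0,0],[[-0.01,-0.026,0],0,0],[[-0.01,-0.026,0],0,0],[[-0.01,-0.026,0],0,0],[[-0.01,-0.026,0],0,0],[[-0.01,-0.026,0],0,0],[[-0.01,-0.026,0],0,0],[[-0.01,-0.026,0],0,0],[[-0.01,-0.026,0],0,0],[[-0.01,-0.026,0],0,0]]'; python3 -m creep '[[[0,0,0],-0.05,0],[[0,0,0],-0.05,0],[[0,0,0],0,0],[[0,0,0],0,0]]'
```

```text
clock: 1.6
eef_pos: [0.3393, -0.3313, 0.2314]
ee_rot: [-3.141, -0.0, -1.325]
contact_force: [0.4, -0.9, 0.3]
width: 0.0002
clock: 2.6
eef_pos: [0.5668, -0.1708, 0.2313]
ee_rot: [-3.142, 0.0, -1.325]
contact_force: [-0.5, -0.3, -0.1]
width: 0.0004
clock: 3.0
eef_pos: [0.5659, -0.172, 0.2313]
ee_rot: [-3.142, 0.0, -1.226]
contact_force: [-0.1, 0.5, -0.1]
width: -0.0003
```

```bash
python3 -m creep '[[[0,0,0.01],-0.06,0],[[0,0,0.015],-0.06,0],[[0,0,0.015],-0.06,0],[[0,0,0.015],-0.06,0],[[0,0,0.008],-0.07,0],[[0,0,0],0,0],[[0,0,0],0,0]]'
python3 - <<'E'
from h import *
for c in('top','scene'):
    im=ctrl.snapshot(c);cv2.imwrite(f'pics/{c}1.png',im)
a=cv2.imread('pics/top1.png')[140:290,280:480];b=cv2.imread('pics/scene1.png')[120:270,160:360]
cv2.imwrite('pics/c1.png',np.hstack([cv2.resize(x,None,fx=2,fy=2,interpolation=cv2.INTER_CUBIC) for x in(a,b)]))
E
```

```text
clock: 3.7
eef_pos: [0.5659, -0.1724, 0.1687]
ee_rot: [-3.141, -0.0, -0.918]
contact_force: [-0.2, 0.3, 0.2]
width: -0.0003
```

View pics/c1.png

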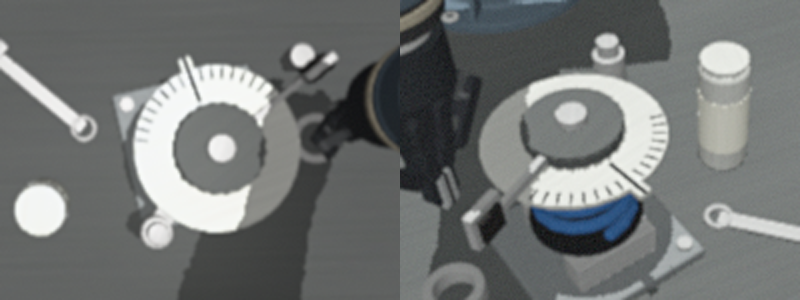

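```bash
python3 -m creep '[[[0.002,-0.005,0],0,0],[[0.002,-0.005,0],0,0],[[0.002,-0.005,0],0,0],[[0.001,-0.005,0],0,0],[[0,-0.004,0],0,0],[[0,0,0],0,0]]';  python3 -m creep '[[[0.0004,-0.003,0],-0.025,0],[[0.0008,-0.0063,0],-0.05,0],[[0.0008,-0.0063,0],-0.05,0],[[0.0008,-0.0063,0],-0.05,0],[[0.0008,-0.0063,0],-0.05,0]]'
```

```text
clock: 4.4
eef_pos: [0.5896, -0.1629, 0.1681]
ee_rot: [3.142, 0.0, -0.915]
contact_force: [-0.4, -0.3, -0.8]
width: 0.0
clock: 4.9
eef_pos: [0.6126, -0.1473, 0.1684]
ee_rot: [3.141, -0.001, -0.687]
contact_force: [0.2, -3.4, 0.5]
width: -0.0005
```

```bash
python3 -m creep '[[[0.0008,-0.0063,0],-0.05,0],[[0.0008,-0.0063,0],-0.05,0],[[0.0008,-0.0063,0],-0.05,0],[[0.0008,-0.0063,0],-0.05,0],[[0.0008,-0.0063,0],-0.05,0],[[0.0008,-0.0063,0],-0.05,0],[[0.0008,-0.0063,0],-0.05,0],[[0.0008,-0.0063,0],-0.05,0],[[0.0008,-0.0063,0],-0.05,0],[[0.0004,-0.003,0],-0.025,0]]'
python3 - <<'E'
from h import *
o=ctrl.get_obs();p=o['eef_pos'][:2]-[.5315,-.0486];y=o['ee_rot'][2]
print(p@[np.cos(y),np.sin(y)],p@[np.sin(y),-np.cos(y)],y)
for c in('top','scene'):
    im=ctrl.snapshot(c);cv2.imwrite(f'pics/{c}2.png',im)
a=cv2.imread('pics/top2.png')[140:290,280:480];b=cv2.imread('pics/scene2.png')[120:270,160:360]
cv2.imwrite('pics/c2.png',np.hstack([cv2.resize(x,None,fx=2,fy=2,interpolation=cv2.INTER_CUBIC) for x in(a,b)]))
E
```

```text
clock: 5.9
eef_pos: [0.6466, -0.0978, 0.1684]
ee_rot: [3.141, -0.001, -0.212]
contact_force: [1.4, -3.2, 0.2]
width: 0.0001
0.1228612869515566 0.023838682036603717 -0.21237050082022857
```

View pics/c2.png

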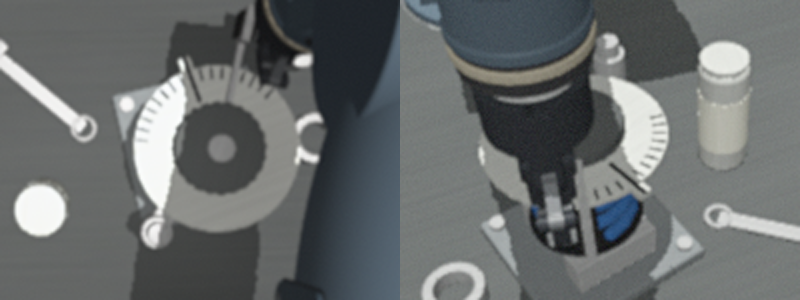

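```bash
python3 -m creep '[[[0.0008,-0.0063,0],-0.05,0],[[0.0008,-0.0063,0],-0.05,0],[[0.0008,-0.0063,0],-0.05,0],[[0.0008,-0.0063,0],-0.05,0],[[0.0008,-0.0063,0],-0.05,0],[[0.0008,-0.0063,0],-0.05,0],[[0.0008,-0.0063,0],-0.05,0],[[0.0004,-0.003,0],-0.025,0],[[0,0,0],0,0]]'
python3 - <<'E'
from h import *
o=ctrl.get_obs();p=o['eef_pos'][:2]-[.5315,-.0486];y=o['ee_rot'][2]
print(p@[np.cos(y),np.sin(y)],p@[np.sin(y),-np.cos(y)],y,np.degrees(y))
for c in('top','scene'):
    im=ctrl.snapshot(c);cv2.imwrite(f'pics/{c}3.png',im)
a=cv2.imread('pics/top3.png')[150:230,330:430];b=cv2.imread('pics/scene3.png')[150:230,210:310]
cv2.imwrite('pics/c3.png',np.hstack([cv2.resize(x,None,fx=4,fy=4,interpolation=cv2.INTER_CUBIC) for x in(a,b)]))
E
```

```text
clock: 6.9
eef_pos: [0.6545, -0.0512, 0.1683]
ee_rot: [-3.141, 0.0, 0.16]
contact_force: [0.8, -0.6, -0.7]
width: 0.0002
0.12106294829789327 0.02214040989891824 0.15986289255688813 9.159469044263032
```

View pics/c3.png

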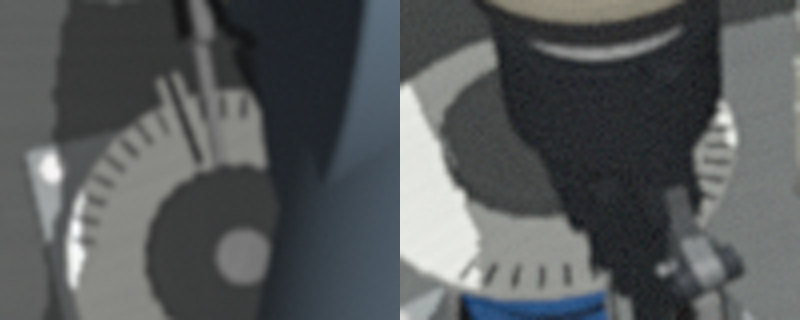

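```bash
cat >> h.py <<'E'
A=np.array([.5315,-.0486])
def show(f,cam,c=(.5313,-.0486)):
    im=cv2.imread(f)
    a,U=unwrap(cam,im,c,.048,.145,.178,-20,50,.1,200)
    V=np.clip(U,0,255).astype(np.uint8)
    return a,U,V
E
python3 - <<'E'
from h import *
a,U,V=show('pics/top3.png','top')
cv2.imwrite('pics/u3.png',cv2.resize(V,None,fx=1.1,fy=2))
for r0,r1 in((.05,.06),(.06,.07),(.07,.08),(.085,.095),(.1,.107)):
    i=slice(int((r0-.048)/.097*200),int((r1-.048)/.097*200)); print(r0,U[i].mean(0)[200:420:5].round().astype(int))
E
```

```text
0.05 [137 137 137 137 137 136 135 134 132 131 129 127 125 124 122 120 119 117
 115 112 110 108 106 107 109 112 116 121 125 129 131 132 132 129 123 116
 108  98  89  82  76  75  76  81]
0.06 [137 137 137 137 137 136 136 135 133 131 130 128 126 125 124 122 120 117
 115 112 110 108 108 110 113 118 123 129 133 136 138 138 136 132 126 117
 106  93  81  72  66  67  73  83]
0.07 [137 138 137 133 126 119 111 103  98  96  99 104 111 117 120 122 122 120
 116 109 101  93  86  83  85  92 103 114 124 132 137 140 140 137 131 122
 110  95  81  70  66  70  80  94]
0.085 [ 57  57  57  57  57  56  56  55  57  60  67  76  87  98 108 115 119 119
 116 109  99  88  76  67  60  56  54  55  59  66  77  91 104 115 120 117
 107  92  76  66  66  76  92 108]
0.1 [ 46  50  54  55  55  55  54  53  53  54  58  67  78  92 104 113 117 116
 112 103  91  79  68  60  56  54  53  53  54  54  54  54  55  55  56  56
  56  55  54  54  54  55  55  55]
```

View pics/u3.png

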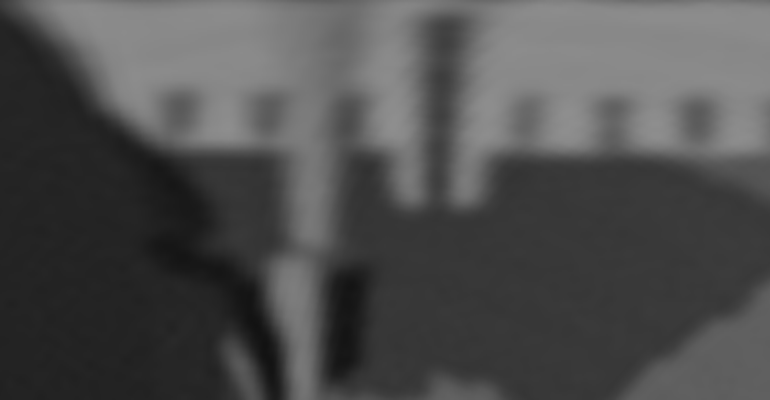

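```bash
python3 -m creep '[[[0.0006,-0.004,0],-0.03,0],[[0.0006,-0.004,0],-0.03,0],[[0.0006,-0.004,0],-0.03,0],[[0.0006,-0.004,0],-0.03,0],[[0.0004,-0.0025,0],-0.02,0],[[0,0,0],0,0],[[0,0,0],0,0]]'
python3 - <<'E'
from h import *
o=ctrl.get_obs();p=o['eef_pos'][:2]-[.5315,-.0486];y=o['ee_rot'][2]
print(p@[np.cos(y),np.sin(y)],p@[np.sin(y),-np.cos(y)],y,np.degrees(y))
for c in('top',):
    im=ctrl.snapshot(c);cv2.imwrite(f'pics/{c}4.png',im)
a,U,V=show('pics/top4.png','top')
cv2.imwrite('pics/u4.png',cv2.resize(V,None,fx=1.1,fy=2))
a=im[150:230,330:430]
cv2.imwrite('pics/c4.png',cv2.resize(a,None,fx=6,fy=6,interpolation=cv2.INTER_CUBIC))
E
```

```text
clock: 7.7
eef_pos: [0.6536, -0.0324, 0.1684]
ee_rot: [-3.141, -0.0, 0.3]
contact_force: [-0.5, -0.6, 0.5]
width: -0.0002
0.12137950954889273 0.02062792200979719 0.3000509756637677 17.191654544316464
```

View pics/u4.png

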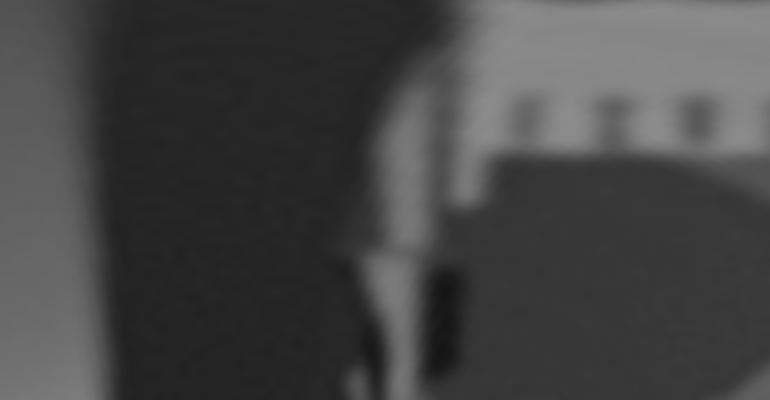

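View pics/c4.png

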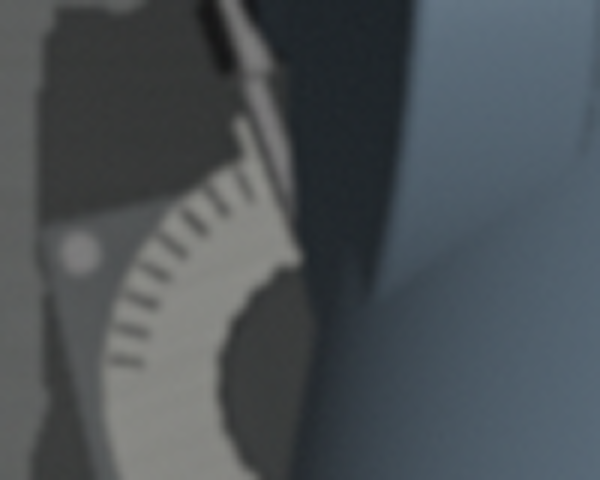

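```bash
python3 -m creep '[[[0,0.01,0],0,0],[[0,0.03,0],0,0],[[0,0.03,0],0,0],[[0,0.03,0],0,0],[[0,0,0],0,0],[[0,0,0],0,0]]'
python3 - <<'E'
from h import *
for c in('top','scene'):
    im=ctrl.snapshot(c);cv2.imwrite(f'pics/{c}5.png',im)
a=cv2.imread('pics/top5.png')[150:230,330:430];b=cv2.imread('pics/scene5.png')[150:230,210:310]
cv2.imwrite('pics/c5.png',np.hstack([cv2.resize(x,None,fx=4,fy=4,interpolation=cv2.INTER_CUBIC) for x in(a,b)]))
a,U,V=show('pics/top5.png','top')
cv2.imwrite('pics/u5.png',cv2.resize(V,None,fx=1.1,fy=2))
E
```

```text
clock: 8.35
eef_pos: [0.683, -0.1295, 0.1679]
ee_rot: [-3.141, 0.0, 0.298]
contact_force: [-0.2, 0.2, -0.4]
width: 0.0004
```

View pics/c5.png

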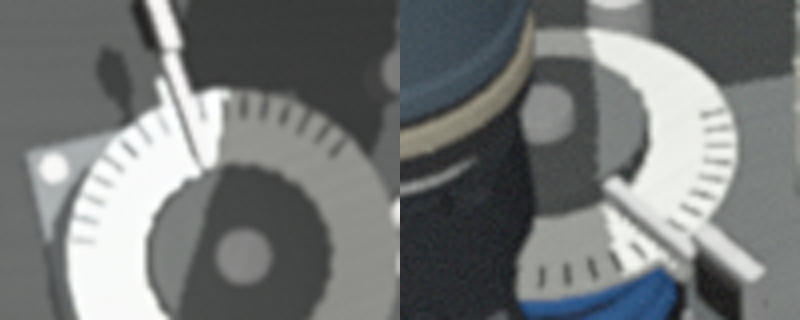

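View pics/u5.png

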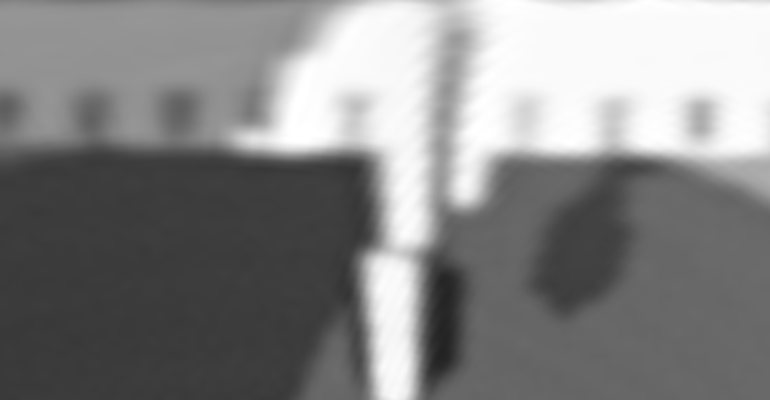

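```bash
cat > pad.py <<'E'
from h import *
import sys
def pad(n):
    out=[]
    for cam,c in(('top',(.5313,-.0486)),('scene',(.5321,-.0484))):
        im=cv2.imread(f'pics/{cam}{n}.png')
        a,U=unwrap(cam,im,c,.105,.147,.196,0,36,.1,84)
        out.append(cv2.resize(np.clip(U,0,255).astype(np.uint8),None,fx=2,fy=3))
        for r0 in(.112,.12,.128,.135):
            i=int((r0-.105)/.042*84);u=U[i:i+8].mean(0);m=np.argmax(u);h=(u.max()+np.percentile(u,20))/2
            l=m
            while l>0 and u[l]>h:l-=1
            k=m
            while k<len(u)-1 and u[k]>h:k+=1
            print(cam,r0,'edges %.1f %.1f mid %.2f'%(a[l],a[k],(a[l]+a[k])/2))
    cv2.imwrite(f'pics/p{n}.png',np.vstack(out))
pad(sys.argv[1])
E
python3 pad.py 5
python3 - <<'E'
from h import *
for cam,c in(('top',(.5313,-.0486)),('scene',(.5321,-.0484))):
    im=cv2.imread(f'pics/{cam}5.png'); 
    print(cam,proj(cam,[c[0],c[1],.19]))
E
```

```text
top 0.112 edges 14.6 19.6 mid 17.10
top 0.12 edges 14.7 19.4 mid 17.05
top 0.128 edges 14.8 19.2 mid 17.00
top 0.135 edges 14.9 19.1 mid 17.00
scene 0.112 edges 15.1 19.9 mid 17.50
scene 0.12 edges 14.9 19.8 mid 17.35
scene 0.128 edges 14.9 19.7 mid 17.30
scene 0.135 edges 14.9 19.7 mid 17.30
top [390.355  213.8892]
scene [244.9693 176.0004]
```

View pics/p5.png

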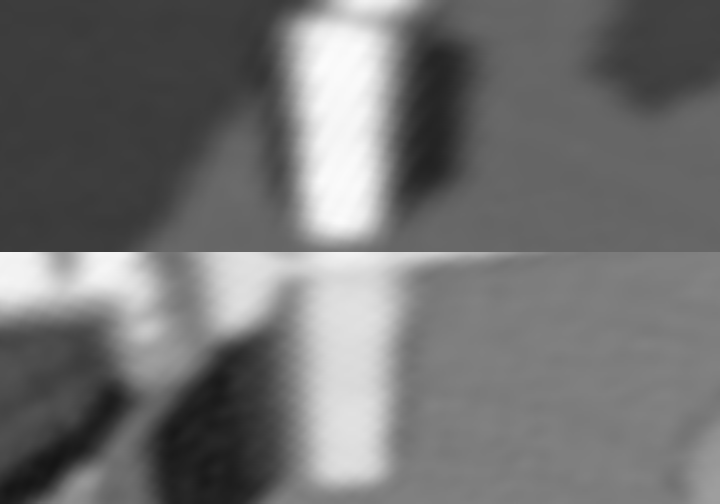

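Run:
```python
from h import *
from scipy.optimize import least_squares
from scipy.signal import find_peaks
for cam,c in(('top',(.5313,-.0486)),('scene',(.5321,-.0484))):
    im=cv2.imread(f'pics/{cam}0.png')
    a,U=unwrap(cam,im,c,.07,.1,.162,-180,180,1,301)
    r=np.linspace(.07,.1,301);P=[]
    for j in range(len(a)):
        u=U[:,j]
        if u[:60].min()<200 or u[220:].max()>130: continue
        h=(u[:60].mean()+u[220:].mean())/2;k=np.argmax(u<h)
        P.append([c[0]+r[k]*np.cos(np.radians(a[j])),c[1]+r[k]*np.sin(np.radians(a[j]))])
    P=np.array(P)
    f=least_squares(lambda x:np.hypot(*(P-x[:2]).T)-x[2],[*c,.085],loss='soft_l1',f_scale=.0003)
    print(cam,len(P),f.x,np.abs(f.fun).mean())
    cc=f.x[:2]
    for rr in((.075,.079),(.079,.083)):
        a,U=unwrap(cam,im,cc,*rr,.162,-50,95,.05);v=-U.mean(0)
        best=[]
        for t in np.arange(15,22,.05):
            best.append(sum(np.interp(t+8*k,a,v) for k in range(-7,9)))
        print(rr,'scale centre',np.arange(15,22,.05)[np.argmax(best)])
    for r0 in(.052,.06,.068,.088):
        a,U=unwrap(cam,im,cc,r0,r0+.008,.162,14,24,.05);v=-U.mean(0);v=np.convolve(v,np.ones(21)/21,'valid');print(r0,a[10:-10][np.argmax(v)])
```

```text
top 240 [ 0.5319 -0.049   0.0853] 0.0002951260970388883
(0.075, 0.079) scale centre 18.55000000000005
(0.079, 0.083) scale centre 18.60000000000005
0.052 18.600000000000065
0.06 18.600000000000065
0.068 18.650000000000066
0.088 18.550000000000065
scene 268 [ 0.5316 -0.0481  0.0857] 0.0004571313903465567
(0.075, 0.079) scale centre 18.60000000000005
(0.079, 0.083) scale centre 18.60000000000005
0.052 18.800000000000068
0.06 18.800000000000068
0.068 18.800000000000068
0.088 18.700000000000067
```

```bash
python3 -m creep '[[[0,-0.02,0],0,0],[[0,-0.03,0],0,0],[[0,-0.03,0],0,0],[[0,-0.012,0],0,0],[[0.0005,-0.004,0],-0.013,0],[[0,-0.0035,0],-0.013,0],[[0,-0.0022,0],0,0],[[0,-0.0016,0],0,0],[[0,0,0],0,0],[[0,0,0],0,0]]';python3 -m creep '[[[0,0.01,0],0,0],[[0,0.03,0],0,0],[[0,0.03,0],0,0],[[0,0.03,0],0,0],[[0,0,0],0,0],[[0,0,0],0,0]]'
python3 - <<'E'
from h import *
for c in('top','scene'):
    im=ctrl.snapshot(c);cv2.imwrite(f'pics/{c}6.png',im)
a=cv2.imread('pics/top6.png')[150:230,330:430];b=cv2.imread('pics/scene6.png')[150:230,210:310]
cv2.imwrite('pics/c6.png',np.hstack([cv2.resize(x,None,fx=4,fy=4,interpolation=cv2.INTER_CUBIC) for x in(a,b)]))
E
python3 pad.py 6
```

```text
clock: 9.45
eef_pos: [0.6531, -0.03, 0.1683]
ee_rot: [3.141, -0.0, 0.325]
contact_force: [2.6, -2.5, 0.1]
width: 0.0002
clock: 10.05
eef_pos: [0.6847, -0.1253, 0.1677]
ee_rot: [-3.141, 0.001, 0.325]
contact_force: [-0.0, 0.1, -0.0]
width: 0.0
top 0.112 edges 15.5 20.5 mid 18.00
top 0.12 edges 15.5 20.3 mid 17.90
top 0.128 edges 15.8 20.2 mid 18.00
top 0.135 edges 15.9 20.1 mid 18.00
scene 0.112 edges 5.8 8.4 mid 7.10
scene 0.12 edges 15.7 20.9 mid 18.30
scene 0.128 edges 15.8 20.8 mid 18.30
scene 0.135 edges 15.8 20.7 mid 18.25
```

View pics/c6.png

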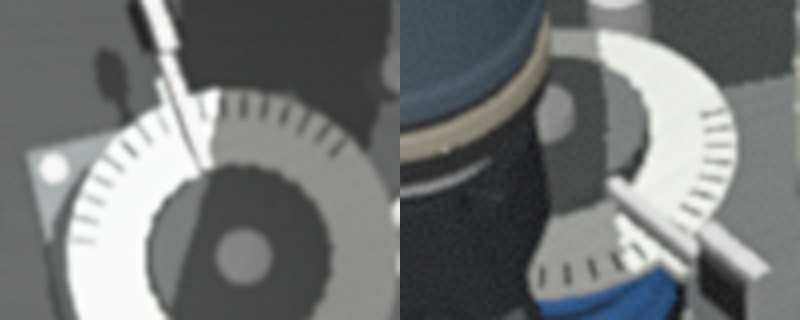

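```bash
python3 -m creep '[[[0,-0.02,0],0,0],[[0,-0.03,0],0,0],[[0,-0.03,0],0,0],[[0,-0.012,0],0,0],[[0.0003,-0.003,0],-0.008,0],[[0,-0.0025,0],0,0],[[0,-0.002,0],0,0],[[0,-0.0016,0],0,0],[[0,0,0],0,0],[[0,0,0],0,0]]';python3 -m creep '[[[0,0.01,0],0,0],[[0,0.03,0],0,0],[[0,0.03,0],0,0],[[0,0.03,0],0,0],[[0,0,0],0,0],[[0,0,0],0,0]]'
python3 - <<'E'
from h import *
for c in('top','scene'):
    im=ctrl.snapshot(c);cv2.imwrite(f'pics/{c}7.png',im)
E
python3 pad.py 7
```

```text
clock: 11.15
eef_pos: [0.6529, -0.0289, 0.1682]
ee_rot: [3.141, -0.0, 0.333]
contact_force: [2.1, -1.9, -0.5]
width: -0.0001
clock: 11.75
eef_pos: [0.6854, -0.1239, 0.1678]
ee_rot: [-3.141, 0.0, 0.333]
contact_force: [-0.5, -0.2, 0.3]
width: 0.0
top 0.112 edges 16.0 21.0 mid 18.50
top 0.12 edges 16.1 20.9 mid 18.50
top 0.128 edges 16.4 20.7 mid 18.55
top 0.135 edges 16.4 20.6 mid 18.50
scene 0.112 edges 5.8 8.4 mid 7.10
scene 0.12 edges 16.2 21.4 mid 18.80
scene 0.128 edges 16.4 21.3 mid 18.85
scene 0.135 edges 16.3 21.3 mid 18.80
```

```bash
python3 -m creep '[[[0,0,-0.02],0,0],[[0,0,-0.03],0,0],[[0,0,-0.03],0,0],[[0,0,0],0,0]]'; python3 -m creep '[[[-0.007,-0.0085,0],0,0],[[-0.015,-0.018,0],0,0],[[-0.015,-0.018,0],0,0],[[-0.015,-0.018,0],0,0],[[-0.015,-0.018,0],0,0],[[-0.015,-0.018,0],0,0],[[-0.015,-0.018,0],0,0],[[-0.015,-0.018,0],0,0],[[-0.015,-0.018,0],0,0],[[-0.015,-0.018,0],0,0]]'; python3 -m creep '[[[-0.015,-0.018,0],0,0],[[-0.012,-0.015,0],0,0],[[-0.006,-0.0066,0],0,0],[[0,0,0],0,0],[[0,0,0],0,0]]'
```

```text
clock: 12.25
eef_pos: [0.6866, -0.1221, 0.2529]
ee_rot: [3.139, -0.005, 0.335]
contact_force: [0.7, -0.9, 0.5]
width: -0.0001
clock: 13.25
eef_pos: [0.4941, -0.0073, 0.248]
ee_rot: [-3.141, -0.0, 0.335]
contact_force: [-0.3, -0.3, -0.5]
width: -0.0002
clock: 13.75
eef_pos: [0.4517, 0.0182, 0.2483]
ee_rot: [3.141, -0.0, 0.334]
contact_force: [-0.6, -0.3, 0.2]
width: -0.0001
```

```bash
python3 -m creep '[[[0,0,0.01],0,0],[[0,0,0.015],0,0],[[0,0,0.015],0,0],[[0,0,0.007],0,0],[[0,0,0.003],0,0],[[0,0,0.003],0,0],[[0,0,0.003],0,0],[[0,0,0],0,0]]'
python3 - <<'E'
from h import *
for c in('top','scene'):
    im=ctrl.snapshot(c);cv2.imwrite(f'pics/{c}8.png',im)
b=cv2.imread('pics/scene8.png')[100:230,180:340];cv2.imwrite('pics/c8.png',cv2.resize(b,None,fx=4,fy=4,interpolation=cv2.INTER_CUBIC))
E
```

```text
clock: 14.55
eef_pos: [0.4513, 0.0183, 0.1923]
ee_rot: [3.142, -0.0, 0.334]
contact_force: [0.6, 0.1, 0.6]
width: 0.0002
```

View pics/c8.png

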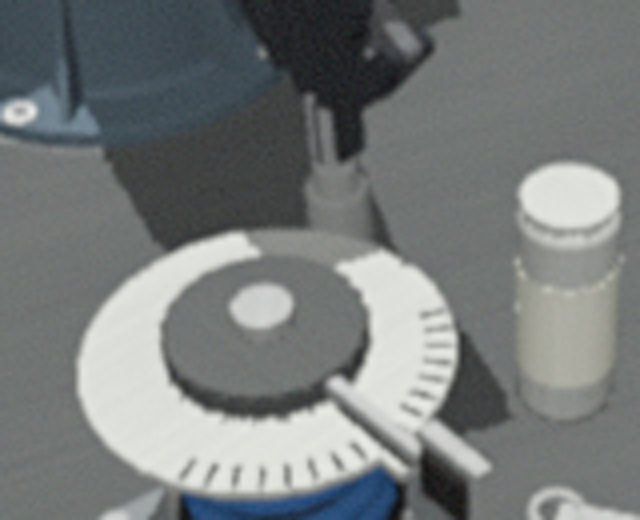

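The fingertips stand right over the plunger (about (335,165) in the crop), and the lever sits over the long mark. Now I press down slowly.

```bash
python3 -m creep '[[[0,0,0.002],0,0],[[0,0,0.002],0,0],[[0,0,0.002],0,0],[[0,0,0.001],0,0],[[0,0,0],0,0]]';python3 -m creep '[[[0,0,0.002],0,0],[[0,0,0.002],0,0],[[0,0,0.001],0,0],[[0,0,0],0,0]]'
```

```text
clock: 15.15
eef_pos: [0.4513, 0.0183, 0.1852]
ee_rot: [-3.142, -0.0, 0.334]
contact_force: [0.4, -0.3, 1.7]
width: -0.0001
clock: 15.55
eef_pos: [0.4511, 0.0183, 0.1801]
ee_rot: [-3.141, 0.0, 0.334]
contact_force: [1.0, 0.2, -0.8]
width: -0.0001
```

```bash
python3 -m creep '[[[0,0,0.001],0,0]]';python3 -m creep '[[[0,0,0.001],0,0]]';python3 -m creep '[[[0,0,0.001],0,0]]'; python3 -m creep '[[[0,0,0],0,0]]'
```

```text
clock: 15.65
eef_pos: [0.4513, 0.0183, 0.1798]
ee_rot: [3.141, -0.0, 0.334]
contact_force: [-8.7, -0.1, 27.1]
width: 0.0002
clock: 15.75
eef_pos: [0.4514, 0.0183, 0.1796]
ee_rot: [3.141, -0.001, 0.334]
contact_force: [-13.4, 0.3, 42.5]
width: 0.0
clock: 15.85
eef_pos: [0.4515, 0.0183, 0.1795]
ee_rot: [3.141, -0.002, 0.334]
contact_force: [-18.9, 0.4, 57.8]
width: -0.0001
clock: 15.95
eef_pos: [0.4515, 0.0183, 0.1796]
ee_rot: [3.141, -0.002, 0.334]
contact_force: [-15.8, -0.2, 44.8]
width: -0.0001
```

```bash
python3 -m creep '[[[0,0,-0.003],0,0],[[0,0,-0.01],0,0],[[0,0,-0.02],0,0],[[0,0,-0.03],0,0],[[-0.03,0,-0.01],0,0],[[-0.04,0,0],0,0],[[-0.04,0,0],0,0],[[0,0,0],0,0],[[0,0,0],0,0],[[0,0,0],0,0]]'
python3 - <<'E'
from h import *
for c in('top','scene'):
    im=ctrl.snapshot(c);cv2.imwrite(f'pics/{c}9.png',im)
a=cv2.imread('pics/top9.png')[140:290,280:480];b=cv2.imread('pics/scene9.png')[120:270,160:360]
cv2.imwrite('pics/c9.png',np.hstack([cv2.resize(x,None,fx=2,fy=2,interpolation=cv2.INTER_CUBIC) for x in(a,b)]))
b=cv2.imread('pics/scene9.png')[130:180,240:290];c=cv2.imread('pics/scene0.png')[130:180,240:290]
cv2.imwrite('pics/d9.png',np.hstack([cv2.resize(x,None,fx=8,fy=8,interpolation=cv2.INTER_CUBIC) for x in(c,b)]))
E
python3 pad.py 9
```

```text
clock: 16.95
eef_pos: [0.348, -0.0177, 0.2505]
ee_rot: [3.142, -0.0, 0.334]
contact_force: [0.1, -0.3, -0.8]
width: -0.0003
top 0.112 edges 16.1 20.8 mid 18.45
top 0.12 edges 16.3 20.7 mid 18.50
top 0.128 edges 16.6 20.4 mid 18.50
top 0.135 edges 16.7 20.4 mid 18.55
scene 0.112 edges 5.8 8.4 mid 7.10
scene 0.12 edges 16.3 21.3 mid 18.80
scene 0.128 edges 16.4 21.2 mid 18.80
scene 0.135 edges 16.4 21.2 mid 18.80
```

View pics/c9.png

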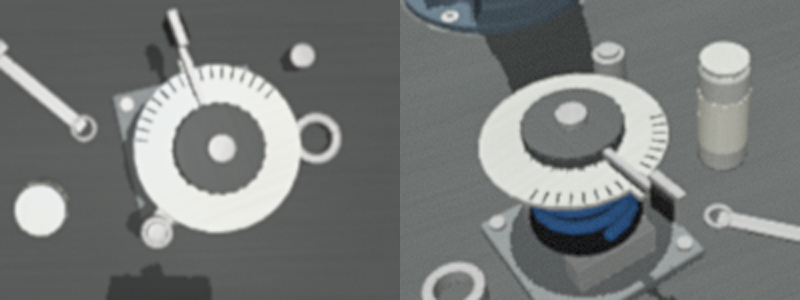

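View pics/d9.png

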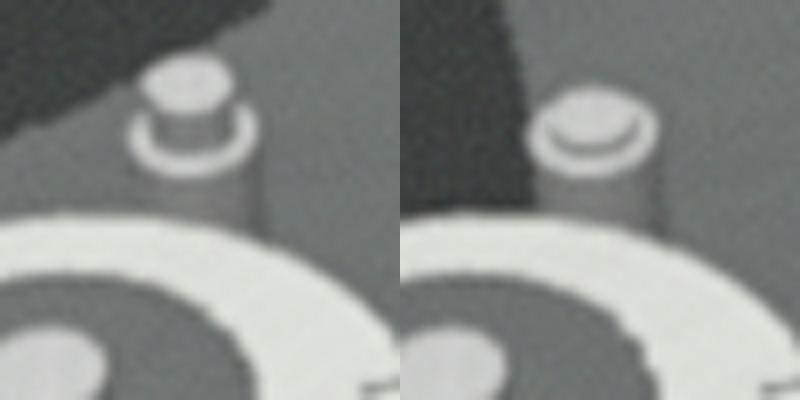

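Run:
```python
from rig import ctrl
print(ctrl.finish_job())
```

```text
the job is handed in; nothing more can be done
None
```

I pushed the lever round to the long mark with the outside of the closed fingers, then pressed the plunger down to its stop. I backed the arm clear and handed the job in at about 17 s on the robot's clock.

- **Lever:** after the press, the last pictures put it at 18.5° (top camera) and 18.8° (scene camera). The mark measures 18.6–18.8°. The two cameras disagree by about 0.3°, which leaves the lever on the mark within about 0.3°. It did not move during the press.
- **Plunger:** it stopped at a height of 179.6 mm with the force rising sharply to about 58 N at the fingertips. The picture shows it down, with only about 5 mm standing above its sleeve.
- **Bystanders:** the can, collar, socket and spanner look unmoved in the last pictures. I judged this by eye, not by measuring.
- **Failed readings:** the scene-camera reading at the paddle's inner end picked up something else in the last three checks, so I ignored it.

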